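# Shingle the cell-tap boards along the welder's hand-out tray

### The job

Carry on the fan of circuit boards on the sloped tray: lay the two loose boards along it, one after the other to the left (seen from the robot) of the board already there, each lying on top of the left margin of the one before with about a quarter of its width (20 mm or so), so that every terminal block stays clear. Each must lie square like the first one, bottom edge down on the lip and block towards the top. Set them down gently without dropping them, do not shift the first board, and leave the cell pack, cutters and bin alone.

Things in the scene. Friction and masses are not known exactly. Their poses are not given: they have to be found in the camera images.
- tray: Fixed sloped tray of 3 mm aluminium sheet, lower edge towards the robot: flat face tilted 30 degrees from level, 262 mm long inside (right to left), 106 mm up the slope. A lip stands 18 mm square out of the face along its lower edge, a flange 14 mm at each end. 268 mm long, 104 deep, 75 high. Origin: on the mat below its middle, z up, y along it to the left.
- tray_face (a point): Inside corner of the tray's face, lip and right-hand flange, 22 mm above the mat. x points up the slope along the face, y along the lip to the left-hand end, z square out of the face (up and towards the robot). A board flat on the face with its bottom edge on the lip has its block centre at x = 55 mm, z = 14 mm.
- first_block (a point): Centre of the light grey terminal block (42 mm along x, 12 along y, 20 high) on the first board: 14 mm above the board's underside, mid-way across its width, 55 mm from its bottom edge and 35 mm from its top edge. Axes: x to the board's top edge, y to its left edge, z out of its face. 
- board_a_block (a point): Centre of the light grey terminal block (42 mm along x, 12 along y, 20 high) on loose board a: 14 mm above the board's underside, mid-way across its width, 55 mm from its bottom edge and 35 mm from its top edge. Axes: x to the board's top edge, y to its left edge, z out of its face. 
- board_b_block (a point): Centre of the light grey terminal block (42 mm along x, 12 along y, 20 high) on loose board b: 14 mm above the board's underside, mid-way across its width, 55 mm from its bottom edge and 35 mm from its top edge. Axes: x to the board's top edge, y to its left edge, z out of its face. 
- board_a_right (a point): Middle of the right-hand (-y) edge of board a, on its underside. Board axes.
- board_b_right (a point): Middle of the right-hand (-y) edge of board b, on its underside. Board axes.
- first: First board: circuit board, dark green, 90 mm (x, bottom to top edge) x 80 mm (y) x 4 mm, about 85 g; its only tall part is the terminal block, so its left margin, 34 mm, is flat. Origin: middle of its underside, 10 mm nearer the bottom edge than the block centre and 14 mm under it. Lies on the tray face at the right-hand end, 2 to 22 mm from the flange, bottom edge on the lip.
- board_a: Loose board a: circuit board, dark green, 90 mm (x, bottom to top edge) x 80 mm (y) x 4 mm, about 85 g; its only tall part is the terminal block, so its left margin, 34 mm, is flat. Origin: middle of its underside, 10 mm nearer the bottom edge than the block centre and 14 mm under it. Lies flat, face up, on the mat left of the tray, top edge roughly away from the robot.
- board_b: Loose board b: circuit board, dark green, 90 mm (x, bottom to top edge) x 80 mm (y) x 4 mm, about 85 g; its only tall part is the terminal block, so its left margin, 34 mm, is flat. Origin: middle of its underside, 10 mm nearer the bottom edge than the block centre and 14 mm under it. Like board a, also left of the tray.
- pack: Bystander: part-built pack of 24 blue cells in white holders, 84 x 124 x 72 mm, 1.15 kg, to the left of the loose boards; origin under its middle. Leave alone.
- cutters: Bystander: side cutters with orange handles, about 150 mm long, 12 mm high, lying near right; origin by the pivot, on the mat. Leave alone.
- bin: Bystander: small open black bin of nickel links, 100 x 150 x 45 mm, to the right of the tray; origin under its middle. Leave alone.
Not all that is in view belongs to the job. Leave any orange look-alike of the board_a alone.

How it is judged:
At the end, for the whole second after the job is handed in: Both loose boards (either order) carry the fan on to the left: each lies on top of the board on its right, overlapping it by 10 to 30 mm, bottom edge within 6 mm of the lip, block nearer the top, square within 7 degrees; the first board within 10 mm of its start; all let go and at rest (((y of board_a_block in the frame of first_block between 0.05 and 0.07 m and z of board_a_right in the frame of first_block between -0.0125 and -0.004 m and x of board_a_block in the frame of tray_face between 0.05 and 0.061 m and z of board_a_block in the frame of tray_face between 0.012 and 0.025 m and angle between the x axis of each of board_a_block, board_b_block and the x axis of tray_face, either way round below 0.13 rad and angle between the y axis of each of board_a_block, board_b_block and the y axis of tray_face, either way round below 0.2 rad and y of board_b_block in the frame of board_a_block between 0.05 and 0.07 m and z of board_b_right in the frame of board_a_block between -0.0125 and -0.004 m and x of board_b_block in the frame of tray_face between 0.05 and 0.061 m and z of board_b_block in the frame of tray_face between 0.012 and 0.025 m) or (y of board_b_block in the frame of first_block between 0.05 and 0.07 m and z of board_b_right in the frame of first_block between -0.0125 and -0.004 m and x of board_b_block in the frame of tray_face between 0.05 and 0.061 m and z of board_b_block in the frame of tray_face between 0.012 and 0.025 m and angle between the x axis of each of board_b_block, board_a_block and the x axis of tray_face, either way round below 0.13 rad and angle between the y axis of each of board_b_block, board_a_block and the y axis of tray_face, either way round below 0.2 rad and y of board_a_block in the frame of board_b_block between 0.05 and 0.07 m and z of board_a_right in the frame of board_b_block between -0.0125 and -0.004 m and x of board_a_block in the frame of tray_face between 0.05 and 0.061 m and z of board_a_block in the frame of tray_face between 0.012 and 0.025 m)) and distance of first_block from where it was at the start of the episode below 0.01 m and linear speed of each of board_a, board_b, first below 0.02 m/s); the robot touches nothing.
It fails at once if a board is let fall (moving faster than 0.45 m/s with no finger on it) ((linear speed of board_a above 0.45 m/s and contact force between board_a and the fingers below 0.02 N) or (linear speed of board_b above 0.45 m/s and contact force between board_b and the fingers below 0.02 N)).
It fails at once if the first board is shifted by more than 15 mm (distance of first_block from where it was at the start of the episode above 0.015 m).
It fails at once if a board is pressed against the tray with more than 50 N (contact force between any of board_a, board_b, first and tray above 50 N).
It fails at once if the cell pack, the cutters or the bin is moved by more than 20 mm (distance of any of pack, cutters, bin from where it was at the start of the episode above 0.02 m).
It also fails if it takes over 72 s, if anything falls off the work surface, if the arm or the gripper's body presses on something with over 40 N, if the wrist force passes 120 N, or if a joint passes its speed limit or range.

### The arm

A 7-joint arm with a two-finger parallel gripper is mounted at the origin on the work surface. World frame = base frame: x ahead of the robot, y to its left, z up, the work surface at z = 0. Lengths are in m, angles in rad, forces in N, time in s.
With the tool pointing down it reaches from about 0.4 to 0.85 m from the base axis. Payload 10.4 kg.
Tool frame: the origin (TCP) lies at the very end of the fingers, on their centre line; the grasp point (between the pads) lies 19 mm behind it; z points along the fingers, y is the line along which they close (so a half turn about z gives the same grasp; the last joint's range is limited). The gripper opens to 87 mm and grips with 3 to 60 N. Pads are 19 mm wide; open, the fingers measure 117 mm over their backs; the gripper's body (75 mm by 190 mm) begins 51 mm behind the grasp point.
Start: joints at [-1.149, 0.332, -0.065, 1.46, 0.022, 1.35, -0.088], TCP at [0.269, 0.564, 0.223] pointing down, gripper open.
Joint ranges: [-2.6, 2.6], [-0.5, 2.12], [-1.47, 1.34], [0.16, 2.42], [-1.27, 4.41], [0.06, 2.06], [-2.6, 2.6]. Speed limits (rad/s): [2.22, 2.22, 2.79, 2.79, 3.14, 3.14, 3.14].

### API

Orientations are given as a unit quaternion [x, y, z, w].
In Python, from bench import * gives the robot as it stands.
- The arm moves only by the tool step_arm, never from a script. Its arguments are lists of equal length, an entry for each row: "delta_pos": the shift along the world's x, y, z in units of 25 mm (1.0 is 25 mm), a list of three; "turn": the turn about the world's z in units of 0.12 rad (1.0 is 0.12 rad). In form: {"delta_pos": [[tx, ty, tz], ...], "turn": [turn, ...]}. A call has 1 to 12 rows; each row shifts and turns the commanded pose from where the row before left it; what a row does not reach is not made up. A row lasts 1/10 s, in which the tool goes at most 50 mm and 8.59 degrees, less where a joint would pass 70% of its speed; a pose out of reach is approached as far as the arm can. A call with a number of a shift or a turn outside -1 to 1 is refused whole. A call with a gripper value outside its range is refused whole. "grip" is the closure, from 0 (fully open) to 1 (shut), set as the call begins (left out, the last holds). The fingers move at their own pace and stop on an object; "newtons" is the grip in N (left out, the last holds). Time passes only in rows, so rows that do not move let the fingers close. It gives the time, the measured TCP pose, the force, the opening and the grip force at its end, in the units of the state.
- read_state(): the state, without advancing time (a new reading comes with each control period).
- camera(name): name is "scene" or "top" or "wrist"; returns a dict with "image" (400x640x3 uint8, red, green, blue), "z_map" (400x640 float32, m along the optical axis (not along the pixel's ray), 0 where there is no reading), "mtx" (3x3 intrinsics, pixels), "view" (4x4, takes a point from world to camera coordinates). Camera axes: x right, y up, looking along -z (the intrinsics and any distortion apply to the point x, -y, -z); pixel columns grow to the right and rows downward; lengths in m; the calibration is good to about 2 mm. A picture is of the moment at which its call begins.
- close_job(): hands the job in; it is judged then, once.
The state is a dict: "time": time; "joint_positions": joint angles; "joint_vel": joint speeds; "joint_torque": joint torques, N m; "ee_pos": TCP position; "eef_rot": TCP orientation; "ft_force": force on the tool from outside, world axes, zero at the start; "torque": the same for the moment, N m; "width": finger opening in m; "grip_force": force on a finger pad.
Only numpy, scipy, OpenCV 4.12 (cv2) and the standard library are available. Lean on these libraries where they do the work, as an engineer would, in place of code of your own. Each camera call takes 0.05 s, during which the arm holds its last target. There are 200 camera calls.

## Working session

There is one attempt and no reset: what is moved stays moved. The work goes in short steps, Python scripts to look and compute and a tool call to move; the robot and the scene stay as the last step left them, time stands still between calls to the robot, and variables do not carry over. Pictures are saved under pics/ and viewed, at most 10 in all, crops included, and the job is handed in when it is done.

Besides the shell and the picture viewer there is one more tool, called after ">>>" as name(argument=value, ...) on one line, values as JSON. step_arm: Moves the arm, as the interface text tells. Shifts and turns lie within -1 to 1; 1 stands for 25 mm of shift or 0.12 rad of turn. Its arguments: {"type":"object","properties":{"delta_pos":{"type":"array"},"turn":{"type":"array"},"grip":{"type":"number"},"newtons":{"type":"number"}},"required":["delta_pos","turn"]}

```bash
mkdir -p pics; cat > h.py <<'E'
from bench import *
import numpy as np, cv2
def cap(n):
    c=camera(n); np.savez('%s.npz'%n,**{k:np.asarray(c[k]) for k in('image','z_map','mtx','view')}); return c
def load(n): return dict(np.load('%s.npz'%n))
def pts(c):
    z=c['z_map'];v,u=np.mgrid[:z.shape[0],:z.shape[1]];K=c['mtx']
    P=np.stack([(u-K[0,2])/K[0,0]*z,-(v-K[1,2])/K[1,1]*z,-z,np.ones_like(z)],-1)
    return (P@np.linalg.inv(c['view']).T)[...,:3]
def save(im,n,x=1): cv2.imwrite('pics/'+n,cv2.cvtColor(cv2.resize(im,None,fx=x,fy=x,interpolation=cv2.INTER_CUBIC),cv2.COLOR_RGB2BGR))
E
python3 - <<'E'
from h import *
for n in('top','scene'):
    c=cap(n); save(c['image'],n+'0.png'); print(n,c['view'].round(3).tolist(),c['mtx'].tolist())
s=read_state(); print(s)
E
```

```text
top [[-0.03, -1.0, 0.004, -0.004], [0.989, -0.029, 0.146, -0.504], [-0.146, 0.009, 0.989, -1.261], [0.0, 0.0, 0.0, 1.0]] [[474.0805907947519, 0.0, 308.21441969302634], [0.0, 474.0805907947519, 198.17189436021633], [0.0, 0.0, 1.0]]
scene [[-0.226, 0.974, 0.002, 0.122], [-0.631, -0.148, 0.762, 0.275], [0.743, 0.171, 0.648, -1.694], [0.0, 0.0, 0.0, 1.0]] [[384.3414498472283, 0.0, 320.61297631791996], [0.0, 384.3414498472283, 195.81533768363872], [0.0, 0.0, 1.0]]
{'time': 0.1, 'joint_positions': array([-1.14857364,  0.33278819, -0.06468388,  1.46086084,  0.02159149,
        1.34990205, -0.08847069]), 'joint_vel': array([-8.07156696e-04, -2.38789423e-03,  6.34542913e-05, -3.31830538e-03,
       -4.78802146e-04,  4.66224924e-05, -1.05033611e-03]), 'joint_torque': array([ 3.07626608e-03, -6.24542212e+01,  2.54861108e-02, -3.90717781e+01,
       -6.14733389e-02,  3.66644806e-02,  7.40975725e-05]), 'ee_pos': array([0.26879546, 0.56385967, 0.22184458]), 'eef_rot': array([ 2.20566807e-01,  9.75371665e-01, -6.21650981e-04, -1.12489105e-04]), 'ft_force': array([0.12756593, 0.44423167, 0.26896009]), 'torque': array([-0.02720903,  0.01285074,  0.01818949]), 'grip_force': 0.0, 'width': 0.08686174608528058}
```

View pics/top0.png

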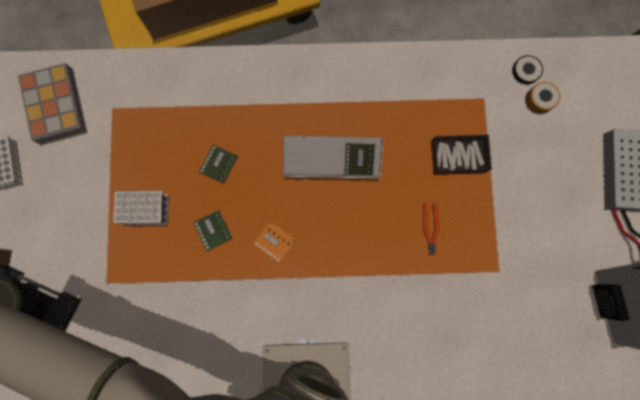

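View pics/scene0.png

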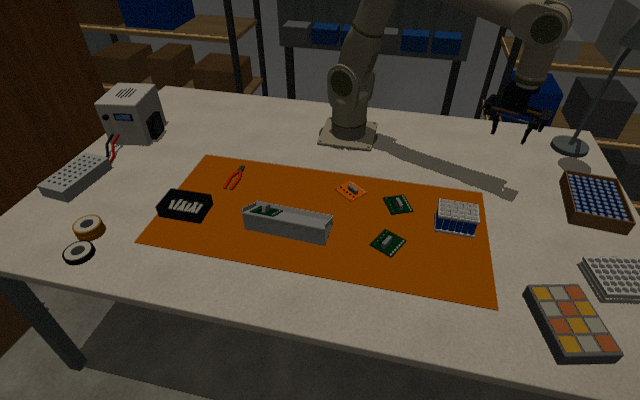

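The top view shows the loose boards at about (217,163) and (213,230). The orange decoy is at (274,241), and the tray at (333,157) has the first board at (361,158). Next I'll localise them.

```bash
python3 - <<'E'
from h import *
c=load('top'); im=c['image']; P=pts(c)
save(im[125:260,185:395],'crop.png',3.8)
I=im.astype(int); g=(I[...,1]>I[...,0]+8)&(P[...,2]<.12)&(P[...,0]>.3)&(P[...,0]<.8)
g=g.astype(np.uint8)
g2=cv2.morphologyEx(g,cv2.MORPH_CLOSE,np.ones((9,9)))
n,l,st,ce=cv2.connectedComponentsWithStats(g2)
for i in range(1,n):
    if st[i,4]<150: continue
    q=P[l==i]; r=cv2.minAreaRect((q[:,:2]*1000).astype(np.float32))
    w=(l==i)&(I.min(-1)>95)
    print(st[i],'rect',np.round(r[0],1),np.round(r[1],1),round(r[2],1),'zmed',np.median(q[:,2]).round(4),'block',(P[w].mean(0)*1000).round(1),w.sum())
m=(P[...,2]>.012)&(P[...,2]<.1)&(P[...,0]>.5)&(P[...,1]>-.2)&(P[...,1]<.13)
q=P[m]; print('tray',(q.min(0)*1000).round(),(q.max(0)*1000).round())
r=cv2.minAreaRect((q[:,:2]*1000).astype(np.float32));print(r)
from scipy.spatial.transform import Rotation as R
s=read_state();print(R.from_quat(s['eef_rot']).as_matrix().round(3))
E
```

```text
[200 217  29  30 407] rect [363.5 149.1] [318.9  81.1] 58.1 zmed 0.0072 block [426.9 249.6  26.6] 22
tray [ 556. -200.   13.] [670. 101.  89.]
((613.5032958984375, -50.19715881347656), (300.1908264160156, 112.0582275390625), 89.3289794921875)
[[-0.903  0.43  -0.   ]
 [ 0.43   0.903 -0.001]
 [-0.    -0.001 -1.   ]]
```

View pics/crop.png

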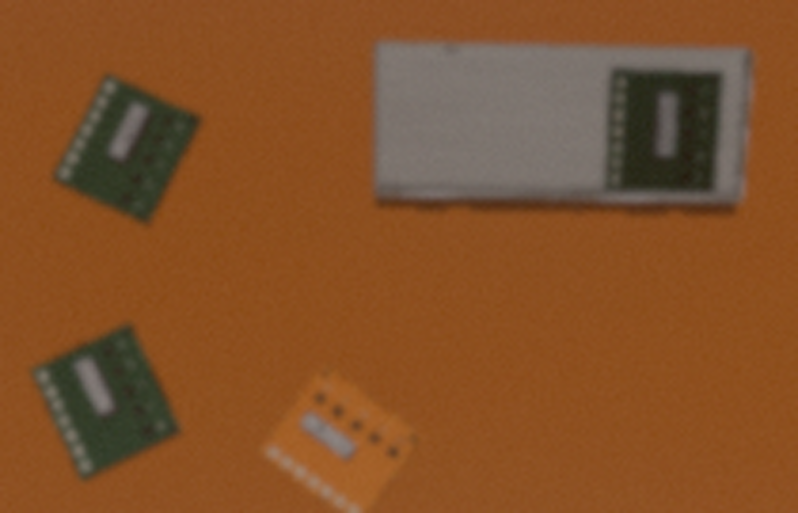

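The crop shows the upper board's block at crop pixel (127,130), the lower board's at (95,386), and the first board's at (666,125), all with their top edges up. I'll project these by ray-plane intersection.

```bash
cat >> h.py <<'E'
def ray(c,px,z):
    px=np.atleast_2d(np.array(px,float)); K=c['mtx']; T=np.linalg.inv(c['view'])
    d=np.c_[(px[:,0]-K[0,2])/K[0,0],-(px[:,1]-K[1,2])/K[1,1],-np.ones(len(px))]@T[:3,:3].T
    o=T[:3,3]; t=(np.asarray(z)-o[2])/d[:,2]; return o+d*t[:,None]
E
python3 - <<'E'
from h import *
c=load('top');P=pts(c)
f=lambda a:np.array(a,float)/3.8+[185,125]
for n,b,k in(('up',(127,130),[(110,75),(200,120),(150,222),(55,180)]),('low',(95,386),[(33,370),(130,325),(180,432),(85,478)])):
    B=ray(c,f(b),.024)[0]; C=ray(c,f(k),.004)
    up=(C[0]+C[1]-C[2]-C[3])/2; lf=(C[0]+C[3]-C[1]-C[2])/2
    print(n,'block',B.round(4),'centre',C.mean(0).round(4),'size',np.linalg.norm(up).round(4),np.linalg.norm(lf).round(4),'yaw up',np.degrees(np.arctan2(up[1],up[0])).round(1),'yaw left-90',(np.degrees(np.arctan2(lf[1],lf[0]))-90).round(1))
for n,p in(('tray FL(far left)',(377,42)),('far right',(750,48)),('nearR',(743,203)),('nearL',(377,203)),('firstblock',(666,125)),('f TL',(612,68)),('f TR',(722,72)),('f BR',(718,190)),('f BL',(605,190)),('face mid',(500,120))):
    u,v=f(p).round().astype(int); z=np.median(P[v-1:v+2,u-1:u+2,2]); print(n,ray(c,f(p),z)[0].round(4))
for n,p,z in(('FL',(377,42),.075),('FR',(750,48),.075),('nearL',(377,197),.022+.0156),('nearR',(743,197),.022+.0156)): print(n,ray(c,f(p),z)[0].round(4))
E
```

```text
up block [0.6228 0.2288 0.024 ] centre [0.613  0.2311 0.004 ] size 0.0872 0.0773 yaw up -26.8 yaw left-90 -27.1
low block [0.4346 0.2522 0.024 ] centre [0.4252 0.2474 0.004 ] size 0.088 0.0767 yaw up 25.0 yaw left-90 24.0
tray FL(far left) [0.6897 0.0441 0.0051]
far right [ 0.6764 -0.2361  0.0075]
nearR [ 0.5586 -0.2251  0.0052]
nearL [0.5667 0.0469 0.0037]
firstblock [ 0.6041 -0.1623  0.0717]
f TL [ 0.6473 -0.1259  0.0699]
f TR [ 0.642  -0.2043  0.0704]
f BR [ 0.5645 -0.2035  0.0282]
f BL [ 0.5662 -0.1206  0.0317]
face mid [ 0.6166 -0.0452  0.0486]
FL [0.6698 0.0414 0.075 ]
FR [ 0.6578 -0.2244  0.075 ]
nearL [0.5647 0.0454 0.0376]
nearR [ 0.557  -0.2199  0.0376]
```

>>> step_arm(delta_pos=[[1,-0.94,0],[1,-0.94,0],[1,-0.94,0],[1,-0.94,0],[1,-0.94,0],[1,-0.94,0],[1,-0.94,0],[1,-0.94,0],[1,-0.94,0],[1,-0.94,0],[1,-0.94,0],[1,-0.94,0]], turn=[0,0,0,0,0,0,0,0,0,0,0,-0.22])

```text
time: 1.3
ee_pos: [0.5696, 0.2811, 0.2222]
eef_rot: [0.233, 0.972, -0.0, -0.0]
ft_force: [-0.2, 0.6, 0.0]
width: 0.0868
grip_force: 0.0
```

>>> step_arm(delta_pos=[[0.72,-0.7,-0.8],[0.72,-0.7,-0.8],[0.72,-0.7,-0.8],[0,0,0],[0,0,0]], turn=[0,0,0,0,0])

```text
time: 1.8
ee_pos: [0.6226, 0.2293, 0.1618]
eef_rot: [0.234, 0.972, -0.0, -0.001]
ft_force: [-0.0, -0.2, -0.1]
width: 0.0872
grip_force: 0.0
```

```bash
python3 - <<'E'
from h import *
c=cap('wrist'); save(c['image'],'w1.png'); print(c['view'].round(3).tolist(),c['mtx'].round(1).tolist()); s=read_state(); print(s['time'],s['ee_pos'],s['eef_rot'])
E
```

```text
[[0.454, 0.891, -0.001, -0.487], [-0.849, 0.432, -0.304, 0.445], [-0.271, 0.139, 0.953, -0.198], [0.0, 0.0, 0.0, 1.0]] [[304.5, 0.0, 322.9], [0.0, 304.5, 202.2], [0.0, 0.0, 1.0]]
1.85 [0.62253275 0.23049996 0.16266533] [ 2.33163583e-01  9.72437459e-01  2.29875359e-04 -2.79944237e-04]
```

View pics/w1.png

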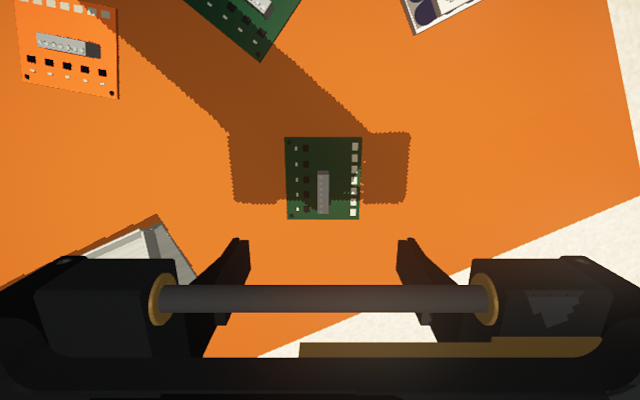

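The wrist view shows the board square in the image, with corners (285,137), (362,137), (358,219) and (287,219). The block top runs from about (323,173) to (323,212).

```bash
python3 - <<'E'
from h import *
c=load('wrist')
C=ray(c,[(358,219),(287,219),(285,137),(362,137)],.004) # TL,TR,BR,BL
up=(C[0]+C[1]-C[2]-C[3])/2; lf=(C[0]+C[3]-C[1]-C[2])/2
print(np.linalg.norm(up),np.linalg.norm(lf),C.mean(0).round(4),np.degrees(np.arctan2(up[1],up[0])),np.degrees(np.arctan2(lf[1],lf[0]))-90)
print('block pred',(C.mean(0)+up/np.linalg.norm(up)*.01).round(4)); print(ray(c,[(323,173),(323,212)],.024).round(4))
E
```

```text
0.09051913688163872 0.0796492526315575 [0.6139 0.2338 0.004 ] -27.686112946309656 -26.996884127458422
block pred [0.6228 0.2291 0.004 ]
[[0.6035 0.2391 0.024 ]
 [0.6405 0.2203 0.024 ]]
```

>>> step_arm(delta_pos=[[0,-0.02,-1],[0,-0.02,-1],[0,0,-1],[0,0,-1],[0,0,-1],[0,0,-0.7],[0,0,-0.35],[0,0,0],[0,0,0]], turn=[0,0,0,0,0,0,0,0,0])

```text
time: 2.75
ee_pos: [0.6235, 0.2292, 0.0125]
eef_rot: [0.233, 0.972, 0.001, 0.001]
ft_force: [0.6, -0.5, 0.1]
width: 0.0872
grip_force: 0.0
```

>>> step_arm(delta_pos=[[0,0,0],[0,0,0],[0,0,0],[0,0,0],[0,0,0],[0,0,0],[0,0,0],[0,0,0],[0,0,0],[0,0,0]], turn=[0,0,0,0,0,0,0,0,0,0], grip=1, newtons=12)

```text
time: 3.75
ee_pos: [0.6229, 0.2287, 0.0113]
eef_rot: [0.233, 0.972, 0.0, -0.0]
ft_force: [-0.3, 1.4, -0.6]
width: 0.0147
grip_force: 0.0
```

>>> step_arm(delta_pos=[[0,0,0],[0,0,0],[0,0,0],[0,0,0.4],[0,0,0.8],[0,0,1],[0,0,1],[0,0,1],[0,0,0.6],[0,0,0],[0,0,0]], turn=[0,0,0,0,0,0,0,0,0,0,0])

```text
time: 4.85
ee_pos: [0.6226, 0.2286, 0.1307]
eef_rot: [0.233, 0.972, -0.0, -0.0]
ft_force: [0.3, -0.2, -1.3]
width: 0.0117
grip_force: 12.0
```

```bash
python3 - <<'E'
from h import *
c=cap('wrist'); save(c['image'],'w2.png'); cap('top')
E
```

```text
(no output)
```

View pics/w2.png

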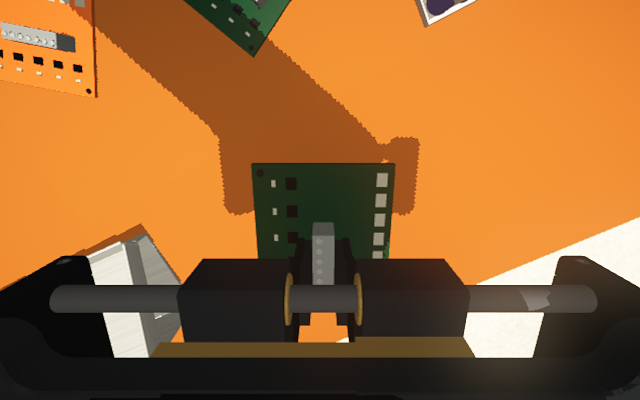

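>>> step_arm(delta_pos=[[0,-0.6,0],[0,-1,0],[0,-1,0],[0,-1,0],[0,-1,0],[-0.05,-1,0],[-0.05,-1,0],[-0.05,-1,0],[-0.05,-1,0],[-0.05,-1,0],[-0.05,-1,0],[-0.05,-1,0]], turn=[0.33,0.33,0.33,0.33,0.33,0.33,0.33,0.33,0.33,0.33,0.33,0])

```text
time: 6.15
ee_pos: [0.6133, -0.0623, 0.13]
eef_rot: [0.017, 1.0, 0.0, -0.001]
ft_force: [0.4, -0.3, -1.4]
width: 0.0119
grip_force: 12.0
```

>>> step_arm(delta_pos=[[0,-1,0],[0,-0.66,0],[0,0,-0.4],[0,0,-0.4],[0,0,0],[0,0,0]], turn=[0,0,0,0,0,0])

```text
time: 6.75
ee_pos: [0.614, -0.1012, 0.1106]
eef_rot: [0.017, 1.0, 0.0, -0.001]
ft_force: [-0.4, 0.9, -0.9]
width: 0.0122
grip_force: 12.0
```

```bash
python3 - <<'E'
from h import *
s=read_state(); print(s['ee_pos'],s['eef_rot'],s['ft_force'],s['torque'])
a=cap('wrist')['image'];cap('top');b=cap('scene')['image']
im=np.vstack([cv2.resize(a,(480,300)),cv2.resize(b[170:270,220:380],(480,300),interpolation=cv2.INTER_CUBIC)]); save(im,'w3.png')
E
```

```text
[ 0.61397778 -0.10117127  0.11063014] [ 1.68311889e-02  9.99858084e-01  3.37951130e-04 -6.38708217e-04] [-0.35363667  0.92316695 -0.89205437] [-0.00252092  0.03754788 -0.01460454]
```

View pics/w3.png

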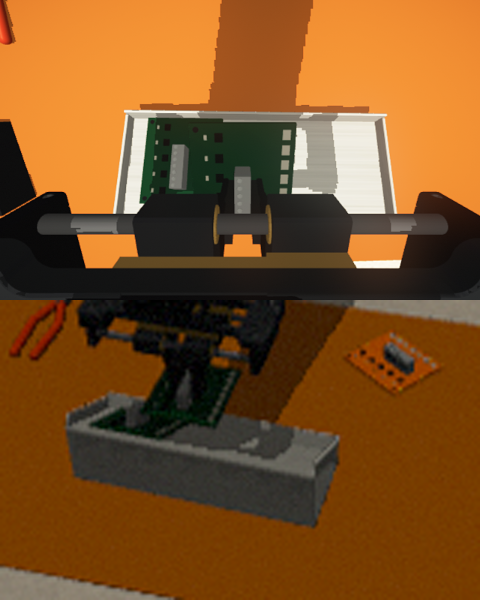

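The wrist view shows the board held level. The lip runs from (125,112) to (387,117), and the first block's top is at about (178,165), on the 0.75-scale image. I'll check the tray yaw and x from these.

```bash
python3 - <<'E'
from h import *
c=load('wrist'); im=c['image']
L=ray(c,np.array([(125,112),(387,117)])*4/3,.0376); print(L.round(4), np.linalg.norm(L[0]-L[1]), np.degrees(np.arctan2(L[1,0]-L[0,0],L[1,1]-L[0,1])))
print('first block',ray(c,np.array([(178,165)])*4/3,.0703).round(4))
P=pts(c)
crop=im[130:300,150:540]; save(crop,'w3c.png',2)
m=(I:=im.astype(int)).min(-1)>150
w=m&(P[...,2]>.065)&(P[...,2]<.078)&(P[...,1]<-.14)&(P[...,1]>-.185); print(w.sum(),P[w].mean(0) if w.any() else 0)
E
```

```text
[[ 0.5562 -0.2183  0.0376]
 [ 0.5702  0.0509  0.0376]] 0.2696232306767603 2.981169700562074
first block [[ 0.6036 -0.1607  0.0703]]
0 0
```

View pics/w3c.png

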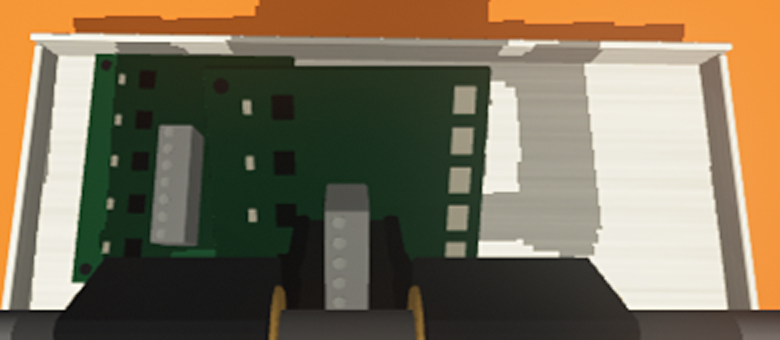

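>>> step_arm(delta_pos=[[0,0,-0.4],[0,0,-0.4],[0,0,-0.2],[0,0,-0.1],[0,0,-0.1],[0,0,-0.1],[0,0,0]], turn=[-0.07,0,0,0,0,0,0], newtons=6)

```text
time: 7.6
ee_pos: [0.6142, -0.1029, 0.0787]
eef_rot: [0.022, 1.0, 0.0, 0.0]
ft_force: [0.0, -0.6, -0.3]
width: 0.0119
grip_force: 6.0
```

>>> step_arm(delta_pos=[[0,0,-0.1],[0,0,-0.1],[0,0,-0.1],[0,0,0]], turn=[0,0,0,0])

```text
time: 8.0
ee_pos: [0.6139, -0.1029, 0.0709]
eef_rot: [0.022, 1.0, 0.0, -0.0]
ft_force: [-2.1, 0.0, -0.9]
width: 0.0121
grip_force: 6.0
```

>>> step_arm(delta_pos=[[0,0,-0.08],[0,0,-0.08],[0,0,0]], turn=[0,0,0])

```text
time: 8.3
ee_pos: [0.6141, -0.1028, 0.0671]
eef_rot: [0.022, 1.0, 0.0, -0.0]
ft_force: [-1.2, 0.5, -0.5]
width: 0.0119
grip_force: 6.6
```

```bash
python3 - <<'E'
from h import *
s=read_state(); print(s['ft_force'],s['torque'],s['ee_pos'])
a=cap('wrist')['image']; b=cap('scene')['image']
im=np.vstack([cv2.resize(a[120:320,120:540],(630,300)),cv2.resize(b[185:265,235:361],(472,300),interpolation=cv2.INTER_CUBIC)[:, :].copy() if 0 else cv2.resize(b[190:250,235:361],(630,300),interpolation=cv2.INTER_CUBIC)]); save(im,'w4.png')
E
```

```text
[-1.23030024  0.4720177  -0.48507436] [-0.10713745  0.18561711 -0.04616889] [ 0.61410147 -0.10284689  0.06705812]
```

View pics/w4.png

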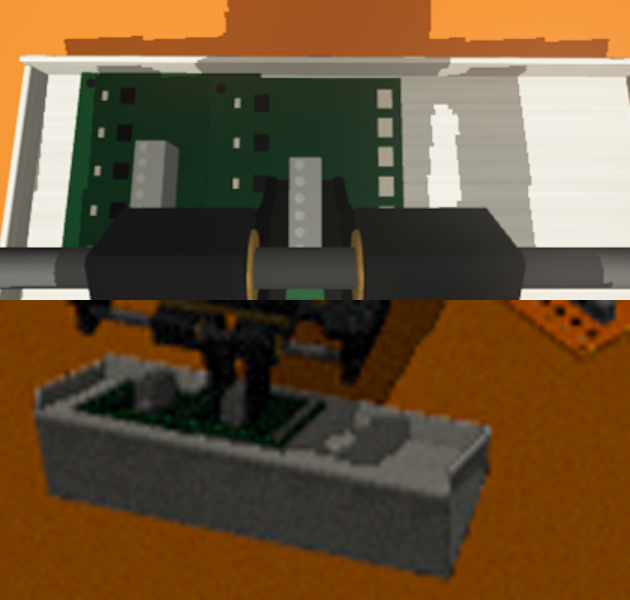

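The board has pivoted almost flat onto the slope and is square with the tray, with its bottom edge just up from the lip. I'll press a little and slide it down to the lip.

>>> step_arm(delta_pos=[[0,0,-0.06],[0,0,-0.04],[0,0,0]], turn=[0,0,0])

```text
time: 8.7
ee_pos: [0.6144, -0.1027, 0.0649]
eef_rot: [0.022, 1.0, 0.0, 0.0]
ft_force: [0.0, 0.2, 0.9]
width: 0.0121
grip_force: 7.9
```

>>> step_arm(delta_pos=[[-0.06,0,-0.035],[-0.06,0,-0.035],[0,0,0]], turn=[0,0,0])

```text
time: 9.0
ee_pos: [0.6109, -0.1028, 0.063]
eef_rot: [0.022, 1.0, 0.0, -0.0]
ft_force: [-1.5, 0.5, 2.4]
width: 0.0118
grip_force: 7.9
```

>>> step_arm(delta_pos=[[-0.06,0,-0.035],[0,0,0]], turn=[0,0])

```text
time: 9.2
ee_pos: [0.6097, -0.1028, 0.0622]
eef_rot: [0.022, 1.0, 0.0, 0.0]
ft_force: [0.9, 0.2, 1.3]
width: 0.0119
grip_force: 7.9
```

>>> step_arm(delta_pos=[[-0.06,0,-0.035],[0,0,0]], turn=[0,0])

```text
time: 9.4
ee_pos: [0.6095, -0.1029, 0.0622]
eef_rot: [0.022, 1.0, -0.0, 0.002]
ft_force: [6.2, -1.1, 4.2]
width: 0.012
grip_force: 7.8
```

```bash
python3 - <<'E'
from h import *
s=read_state(); print(s['ft_force'],s['torque'],s['ee_pos'])
c=cap('wrist');P=pts(c);I=c['image'].astype(int);K=c['mtx'];V=c['view']
# down-slope profile of image columns
for y in(-.15,-.085,-.075,-.02):
    m=(abs(P[...,1]-y)<.0015)&(P[...,0]>.54)&(P[...,0]<.64); q=P[m]; col=I[m]; o=np.argsort(q[:,0]); 
    print(y,[(int(x*1000*10)/10,int(z*1e4)/10,'G' if k[1]>k[0]+5 else 'w') for x,z,k in zip(q[o,0],q[o,2],col[o])][::6][:28])
E
```

```text
[ 6.17981048 -1.10714846  4.15343447] [-0.07855077 -1.24877077 -0.1001204 ] [ 0.6095444  -0.10289446  0.06221873]
-0.15 [(540.1, 4.8, 'w'), (540.9, 4.0, 'w'), (542.3, 3.7, 'w'), (543.1, 3.0, 'w'), (544.4, 3.8, 'w'), (545.3, 2.7, 'w'), (546.0, 2.3, 'w'), (547.1, 4.9, 'w'), (548.1, 2.3, 'w'), (548.8, 2.8, 'w'), (550.2, 3.2, 'w'), (551.1, 1.7, 'w'), (552.4, 2.3, 'w'), (553.2, 2.5, 'w'), (554.4, 3.5, 'w'), (555.2, 3.3, 'w'), (556.0, 3.0, 'w'), (556.9, 1.9, 'w'), (557.2, 40.7, 'w'), (557.6, 39.2, 'w'), (558.0, 3.8, 'w'), (558.4, 40.9, 'w'), (558.9, 2.7, 'w'), (559.3, 39.5, 'w'), (559.6, 3.1, 'w'), (560.3, 38.2, 'w'), (561.0, 3.7, 'w'), (561.7, 3.7, 'w')]
-0.085 [(540.2, 4.0, 'w'), (541.0, 4.0, 'w'), (542.3, 3.3, 'w'), (543.1, 2.9, 'w'), (544.4, 3.6, 'w'), (545.2, 3.1, 'w'), (546.5, 3.9, 'w'), (547.3, 3.7, 'w'), (548.7, 3.6, 'w'), (549.5, 1.7, 'w'), (550.8, 3.3, 'w'), (551.6, 3.0, 'w'), (552.6, 0.9, 'w'), (553.7, 3.1, 'w'), (554.5, 2.9, 'w'), (555.3, 1.5, 'w'), (556.0, 2.2, 'w'), (557.1, 4.5, 'w'), (558.0, 4.0, 'w'), (558.8, 2.5, 'w'), (559.7, 38.9, 'w'), (560.1, 40.0, 'w'), (560.3, 3.2, '
[... 488 characters left out ...]
'), (560.8, 2.2, 'w'), (561.1, 40.8, 'w'), (561.4, 39.3, 'w'), (561.8, 40.2, 'w'), (562.2, 2.2, 'w'), (562.8, 3.1, 'w'), (563.4, 3.7, 'w'), (564.2, 4.2, 'w')]
-0.02 [(540.3, 4.4, 'w'), (541.1, 3.3, 'w'), (542.4, 3.8, 'w'), (543.3, 2.4, 'w'), (544.5, 3.1, 'w'), (545.3, 3.1, 'w'), (546.6, 3.0, 'w'), (547.3, 4.0, 'w'), (548.0, 3.1, 'w'), (549.3, 3.8, 'w'), (550.1, 3.1, 'w'), (551.0, 1.4, 'w'), (552.1, 3.9, 'w'), (552.9, 3.2, 'w'), (554.4, 2.9, 'w'), (555.5, 4.6, 'w'), (556.5, 3.0, 'w'), (557.9, 3.7, 'w'), (558.9, 1.9, 'w'), (560.0, 3.9, 'w'), (560.8, 3.5, 'w'), (562.1, 4.0, 'w'), (562.9, 40.5, 'w'), (563.1, 2.8, 'w'), (563.6, 4.5, 'w'), (563.9, 41.6, 'w'), (564.5, 3.2, 'w'), (564.8, 40.5, 'w')]
```

The lip contact showed at x≈0.6097. I'll relieve the push and open partway.

>>> step_arm(delta_pos=[[0.06,0,0.03],[0,0,0]], turn=[0,0], newtons=3)

```text
time: 9.65
ee_pos: [0.6096, -0.1029, 0.0621]
eef_rot: [0.022, 1.0, 0.0, -0.0]
ft_force: [0.9, -1.0, 6.0]
width: 0.0121
grip_force: 4.6
```

>>> step_arm(delta_pos=[[0,0,0],[0,0,0],[0,0,0],[0,0,0],[0,0,0]], turn=[0,0,0,0,0], grip=0.63)

```text
time: 10.15
ee_pos: [0.6094, -0.1025, 0.0619]
eef_rot: [0.022, 1.0, 0.0, -0.0]
ft_force: [-1.5, 1.0, 0.4]
width: 0.0313
grip_force: 0.8
```

>>> step_arm(delta_pos=[[0,0,0.3],[0,0,0.7],[0,0,1],[0,0,1],[0,0,1],[0,0,0.2],[0,0,0]], turn=[0,0,0,0,0,0,0])

```text
time: 10.85
ee_pos: [0.6102, -0.1031, 0.1681]
eef_rot: [0.022, 1.0, -0.0, 0.001]
ft_force: [-0.5, -0.5, -1.1]
width: 0.0326
grip_force: 0.0
```

```bash
python3 - <<'E'
from h import *
c=cap('wrist'); save(c['image'],'w5.png'); s=read_state(); print(s['time'],s['ee_pos'],s['width'])
E
```

```text
10.9 [ 0.60956784 -0.10290755  0.16681961] 0.03207846260606813
```

View pics/w5.png

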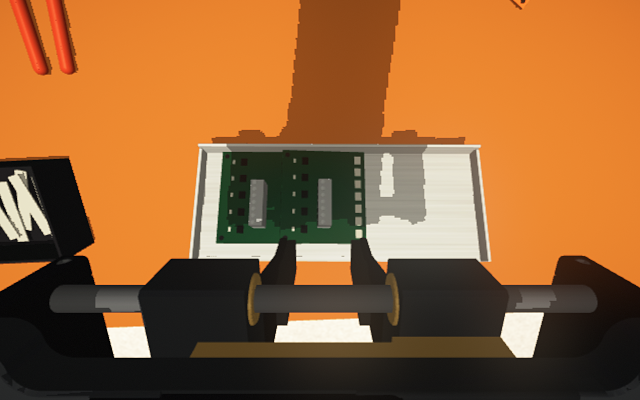

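The board is laid flat and square on the lip. The first block is at (258,203), the new one at (324,203). Next I'll check the spacing.

```bash
python3 - <<'E'
from h import *
c=load('wrist'); I=c['image'].astype(int)
B=ray(c,[(258,203),(324,203)],[.0703,.0725]); print(B.round(4),B[1]-B[0])
g=((I[...,2]>95)&(abs(I[...,0]-I[...,2])<15)&(I[...,0]<200)).astype(np.uint8); g[:175]=0;g[230:]=0;g[:,:240]=0;g[:,345:]=0
n,l,st,ce=cv2.connectedComponentsWithStats(g); print([(st[i].tolist(),ce[i].round(1)) for i in range(1,n) if st[i,4]>60])
E
```

```text
[[ 0.6055 -0.1602  0.0703]
 [ 0.6074 -0.1009  0.0725]] [0.00185822 0.05921356 0.0022    ]
[([319, 179, 12, 46, 551], array([324.5, 201.5])), ([248, 180, 15, 45, 538], array([255.8, 202.2]))]
```

>>> step_arm(delta_pos=[[-0.5,1,0],[-0.5,1,0],[-0.5,1,0],[-0.5,1,0],[-0.5,1,0],[-0.5,1,0],[-0.5,1,0],[-0.5,1,0],[-0.5,1,0],[-0.5,1,0],[-0.5,1,0],[-0.5,1,0]], turn=[0,0.36,0.36,0.36,0.36,0.36,0.36,0.36,0.36,0.36,0.36,0.33], grip=0)

```text
time: 12.1
ee_pos: [0.4584, 0.1992, 0.1671]
eef_rot: [-0.214, 0.977, 0.0, 0.0]
ft_force: [0.7, -0.3, -0.5]
width: 0.0867
grip_force: 0.0
```

>>> step_arm(delta_pos=[[-0.5,1,0],[-0.5,1,0],[0,0.2,0],[0,0,0],[0,0,0]], turn=[0,0,0,0,0])

```text
time: 12.6
ee_pos: [0.4348, 0.2517, 0.167]
eef_rot: [-0.212, 0.977, -0.0, -0.0]
ft_force: [0.5, -0.4, 1.7]
width: 0.087
grip_force: 0.0
```

```bash
python3 - <<'E'
from h import *
c=cap('wrist'); s=read_state(); print(s['time'],s['ee_pos'],s['eef_rot'],s['width'])
P=pts(c); I=c['image'].astype(int); e=s['ee_pos']
near=np.hypot(P[...,0]-e[0],P[...,1]-e[1])<.1
g=(near&(P[...,2]<.03)&(P[...,2]>-.01)&(I[...,1]>I[...,0]+5)).astype(np.uint8)
g=cv2.morphologyEx(cv2.morphologyEx(g,cv2.MORPH_CLOSE,np.ones((15,15))),cv2.MORPH_OPEN,np.ones((5,5)))
n,l,st,_=cv2.connectedComponentsWithStats(g); i=1+st[1:,4].argmax(); print(st[i])
ys,xs=np.nonzero(l==i); W=ray(c,np.c_[xs,ys],.004)[:,:2]*1000
r=cv2.minAreaRect(W.astype(np.float32)); print(r)
w=(l==i)&(P[...,2]>.019)&(abs(I[...,0]-I[...,1])<15); print(w.sum(),P[w].mean(0).round(4) if w.any() else 0)
C=ray(c,[(0,0)],.0)
a=np.radians(24.5);R=np.array([np.cos(a),np.sin(a)])
print('block pred',np.array(r[0])+10*R)
E
```

```text
12.65 [0.4350341  0.25133681 0.16701339] [-2.11670339e-01  9.77341101e-01 -1.94079165e-04 -3.90648177e-05] 0.08694863410234793
[ 286  137   75   51 3490]
((410.14801025390625, 242.3978271484375), (54.24881362915039, 78.91958618164062), 24.539148330688477)
209 [0.4177 0.2454 0.0472]
block pred [419.24762296 246.54475957]
```

>>> step_arm(delta_pos=[[0.02,0.1,-1],[0,0,-1],[0,0,-1],[0,0,-1],[0,0,-1],[0,0,-0.8],[0,0,-0.42],[0,0,0],[0,0,0]], turn=[0,0,0,0,0,0,0,0,0])

```text
time: 13.55
ee_pos: [0.4358, 0.2546, 0.0123]
eef_rot: [-0.212, 0.977, 0.0, 0.0]
ft_force: [-0.3, 1.1, 0.9]
width: 0.087
grip_force: 0.0
```

>>> step_arm(delta_pos=[[0,0,0],[0,0,0],[0,0,0],[0,0,0],[0,0,0],[0,0,0],[0,0,0],[0,0,0],[0,0,0],[0,0,0],[0,0,0],[0,0,0]], turn=[0,0,0,0,0,0,0,0,0,0,0,0], grip=1, newtons=12)

```text
time: 14.75
ee_pos: [0.4352, 0.2546, 0.0115]
eef_rot: [-0.212, 0.977, -0.0, -0.0]
ft_force: [0.6, -0.2, -0.2]
width: 0.0118
grip_force: 12.0
```

>>> step_arm(delta_pos=[[0,0,0],[0,0,0.4],[0,0,0.8],[0,0,1],[0,0,1],[0,0,1],[0,0,0.6],[0,0,0],[0,0,0]], turn=[0,0,0,0,0,0,0,0,0])

```text
time: 15.65
ee_pos: [0.435, 0.2547, 0.1315]
eef_rot: [-0.212, 0.977, 0.0, 0.0]
ft_force: [-1.0, -0.5, -1.5]
width: 0.012
grip_force: 12.0
```

>>> step_arm(delta_pos=[[0.6,-0.98,0],[0.6,-0.98,0],[0.6,-0.98,0],[0.6,-0.98,0],[0.6,-0.98,0],[0.6,-0.98,0],[0.6,-0.98,0],[0.6,-0.98,0],[0.6,-0.98,0],[0.6,-0.98,0],[0.6,-0.98,0],[0.6,-0.98,0]], turn=[-0.36,-0.36,-0.36,-0.36,-0.36,-0.36,-0.36,-0.36,-0.36,-0.36,-0.33,0])

```text
time: 16.85
ee_pos: [0.6148, -0.0403, 0.1299]
eef_rot: [0.023, 1.0, -0.0, -0.001]
ft_force: [1.0, 0.3, -1.0]
width: 0.012
grip_force: 12.0
```

>>> step_arm(delta_pos=[[0.06,-0.14,0],[0,0,-0.6],[0,0,-0.6],[0,0,0],[0,0,0]], turn=[0,0,0,0,0])

```text
time: 17.35
ee_pos: [0.6158, -0.0417, 0.1006]
eef_rot: [0.021, 1.0, 0.0, -0.001]
ft_force: [-1.1, 0.3, -1.0]
width: 0.0115
grip_force: 12.0
```

```bash
python3 - <<'E'
from h import *
s=read_state(); print(s['ee_pos'],s['eef_rot'],s['ft_force'])
a=cap('wrist')['image']; save(a[120:320,120:540],'w6.png',1.6)
E
```

```text
[ 0.61583439 -0.04169209  0.10057988] [ 2.12916095e-02  9.99772820e-01  1.94568851e-04 -9.68542197e-04] [-1.11357267  0.3061938  -1.04212675]
```

View pics/w6.png

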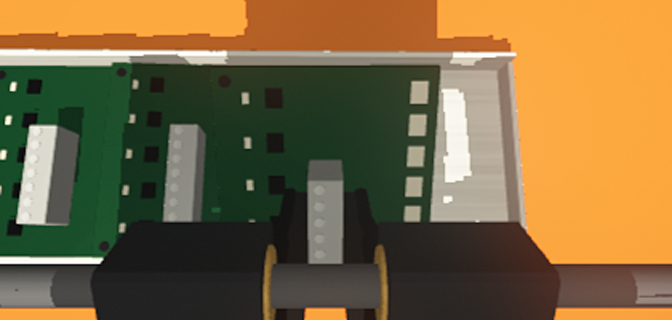

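The wrist view shows both fan blocks clear at crop (45,175) and (185,175). The held board is square with the lip and overlaps the left margin. I'll lower it the same way as before.

>>> step_arm(delta_pos=[[0,0,-0.4],[0,0,-0.3],[0,0,-0.1],[0,0,-0.1],[0,0,-0.1],[0,0,-0.1],[0,0,-0.1],[0,0,0]], turn=[0,0,0,0,0,0,0,0], newtons=6)

```text
time: 18.2
ee_pos: [0.6165, -0.0429, 0.0712]
eef_rot: [0.022, 1.0, -0.0, -0.0]
ft_force: [-1.8, -0.7, 0.3]
width: 0.0119
grip_force: 6.0
```

>>> step_arm(delta_pos=[[0,0,-0.08],[0,0,-0.08],[0,0,0]], turn=[0,0,0])

```text
time: 18.5
ee_pos: [0.6166, -0.0429, 0.0673]
eef_rot: [0.022, 1.0, -0.0, -0.0]
ft_force: [-1.0, 0.1, -0.0]
width: 0.0121
grip_force: 6.1
```

>>> step_arm(delta_pos=[[0,0,-0.06],[0,0,-0.04],[0,0,0]], turn=[0,0,0])

```text
time: 18.8
ee_pos: [0.6168, -0.0428, 0.0652]
eef_rot: [0.022, 1.0, 0.0, 0.0]
ft_force: [-1.8, -0.0, 2.5]
width: 0.012
grip_force: 6.7
```

Now slide down-slope to the lip.

>>> step_arm(delta_pos=[[-0.06,0,-0.035],[-0.06,0,-0.035],[0,0,0]], turn=[0,0,0])

```text
time: 19.1
ee_pos: [0.6135, -0.0427, 0.0634]
eef_rot: [0.022, 1.0, 0.0, 0.0]
ft_force: [-1.3, 0.3, 2.2]
width: 0.0122
grip_force: 6.7
```

>>> step_arm(delta_pos=[[-0.06,0,-0.035],[0,0,0]], turn=[0,0])

```text
time: 19.3
ee_pos: [0.6131, -0.0429, 0.0632]
eef_rot: [0.022, 1.0, 0.0, 0.001]
ft_force: [2.4, -0.7, 3.9]
width: 0.0123
grip_force: 6.6
```

Lip reached: force rises and x stalls at 0.613. Relieve and release.

>>> step_arm(delta_pos=[[0.03,0,0.015],[0,0,0]], turn=[0,0], newtons=3)

```text
time: 19.5
ee_pos: [0.6132, -0.0429, 0.063]
eef_rot: [0.022, 1.0, 0.0, 0.0]
ft_force: [1.1, -0.7, 4.6]
width: 0.0121
grip_force: 3.8
```

>>> step_arm(delta_pos=[[0,0,0],[0,0,0],[0,0,0],[0,0,0],[0,0,0]], turn=[0,0,0,0,0], grip=0.63)

```text
time: 20.0
ee_pos: [0.6127, -0.0427, 0.0626]
eef_rot: [0.022, 1.0, 0.0, -0.0]
ft_force: [-0.7, 0.1, 0.7]
width: 0.0317
grip_force: 0.1
```

>>> step_arm(delta_pos=[[0,0,0.3],[0,0,0.7],[0,0,1],[0,0,1],[0,0,1],[0,0,0.2],[0,0,0]], turn=[0,0,0,0,0,0,0])

```text
time: 20.7
ee_pos: [0.6134, -0.0428, 0.1689]
eef_rot: [0.022, 1.0, 0.0, 0.001]
ft_force: [-0.5, 1.0, 0.0]
width: 0.0321
grip_force: 0.0
```

```bash
python3 - <<'E'
from h import *
s=read_state(); print(s['time'],s['ee_pos'],s['width'])
c=cap('wrist'); P=pts(c); I=c['image'].astype(int)
# height above tray face (corner (.572 at y=-.103), yaw -2.4deg, 30deg slope)
a=np.radians(-2.4); X=np.array([np.cos(a),np.sin(a)]); Y=np.array([-np.sin(a),np.cos(a)])
d=P[...,:2]-np.array([.572,-.103]); h=d@X; y=d@Y; z=P[...,2]-.022
s_=h*np.cos(np.pi/6)+z*.5; n=-h*.5+z*np.cos(np.pi/6)
box=(abs(y)<.2)&(s_>-.02)&(s_<.11)&(n<.04)&(n>-.01)
b=(box&(n>.018)&(s_>.02)).astype(np.uint8)
k,l,st,_=cv2.connectedComponentsWithStats(b)
for i in range(1,k):
    if st[i,4]>100:
        q=l==i; print('block s,y,n',s_[q].mean().round(4),y[q].mean().round(4),np.median(n[q]).round(4),'angle',cv2.minAreaRect(np.c_[s_[q],y[q]].astype(np.float32)*1000), st[i,4])
g=box&(I[...,1]>I[...,0]+8)&(n<.015)
for yy in np.arange(-.1,.14,.01):
    q=g&(abs(y-yy)<.002); 
    if q.sum()>20: print(yy.round(3),'bottom s',np.percentile(s_[q],1).round(4),'n',np.median(n[q]).round(4),'slope',np.polyfit(s_[q],n[q],1)[0].round(3))
E
```

```text
20.7 [ 0.6134327  -0.04284292  0.16889266] 0.032077564546647154
block s,y,n 0.0558 -0.0557 0.0275 angle ((55.179534912109375, -57.0015754699707), (12.875910758972168, 41.68793869018555), 89.54601287841797) 827
block s,y,n 0.0564 0.0044 0.0301 angle ((55.264076232910156, 3.7802064418792725), (42.0749397277832, 12.170618057250977), 0.01629268378019333) 740
block s,y,n 0.0566 0.0629 0.03 angle ((55.43510437011719, 62.96635055541992), (42.34424591064453, 12.786847114562988), 0.18852661550045013) 714
-0.09 bottom s 0.0006 n 0.0078 slope -0.0
-0.08 bottom s 0.0009 n 0.0079 slope 0.0
-0.07 bottom s 0.0002 n 0.0077 slope 0.002
-0.06 bottom s -0.0001 n 0.0077 slope 0.002
-0.05 bottom s 0.0006 n 0.0078 slope -0.001
-0.04 bottom s 0.0011 n 0.0077 slope 0.0
-0.03 bottom s 0.0013 n 0.0125 slope -0.001
-0.02 bottom s 0.0013 n 0.0119 slope 0.002
-0.01 bottom s 0.0008 n 0.0111 slope -0.002
-0.0 bottom s 0.0033 n 0.0103 slope -0.001
0.01 bottom s 0.0023 n 0.0096 slope 0.002
0.02 bottom s 0.0047 n 0.0091 slope 0.006
0.03 bottom s 0.0064 n 0.0123 slope -0.002
0.04 bottom s 0.0028 n 0.0117 slope -0.001
0.05 bottom s 0.0027 n 0.011 slope 0.001
0.06 bottom s 0.0013 n 0.0103 slope 0.002
0.07 bottom s 0.0013 n 0.0095 slope 0.0
0.08 bottom s 0.0027 n 0.0089 slope -0.002
0.09 bottom s 0.008 n 0.0082 slope 0.001
0.1 bottom s 0.0048 n 0.0075 slope 0.001
```

All the blocks sit at the same distance up the slope, 59–60 mm apart, flat and square. I'm handing in.

```bash
python3 -c "
from bench import *
print(close_job())"
```

```text
the job is handed in; nothing more can be done
None
```

I laid both loose boards along the fan and handed the job in at about 21 s. In the last camera check the blocks were 59–60 mm apart (about 20 mm overlap), with the boards flat, square and down on the lip; the hand-in call returned no verdict.

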